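Count and present a cap at the feeder

ROBOT

A 6-joint arm with a two-finger parallel gripper is mounted at the origin on a cart in front of the work surface, level with it; the furniture and walls round the work are solid. World frame = base frame: x ahead of the robot, y to its left, z up, the work surface at z = 0. Lengths are in m, angles in rad, forces in N, time in s.
With the tool pointing down it reaches from about 0.4 to 0.825 m from the base axis. Payload 7 kg.
Tool frame: the origin (TCP) lies midway between the tips of the shut fingers; the grasp point (between the pads) lies 19 mm behind it; z points along the fingers, y is the line along which they close (so a half turn about z gives the same grasp; the last joint's range is limited). The gripper opens to 88 mm and grips with 3 to 60 N. Pads are 19 mm wide; open, the fingers measure 130 mm over their backs; the gripper's body (78 mm by 193 mm) begins 47 mm behind the grasp point.
Start: joints at [-0.889, 0.359, 0.012, 0, -1.224, -0.288], TCP at [0.259, -0.623, 0.227] pointing down, gripper open.
Joint ranges: [-3.07, 3.07], [-1.43, 2.12], [-1.02, 1.25], [-3.03, 1.67], [-3.05, -0], [-3.03, 3.03]. Speed limits (rad/s): [2.39, 2.39, 3.01, 3.14, 3.14, 3.14].

INTERFACE

Orientations are given as [roll, pitch, yaw] about the fixed x, y, z axes, in that order (R = Rz(yaw) Ry(pitch) Rx(roll)).
In Python, from station import telemetry, eyes, ticket, recognise, trace gives the robot as it stands. The module is installed in compiled form; this text tells all that it offers.
- The arm moves only by the tool servo_tool, never from a script. Its argument "series" is a list that holds one entry, the list of rows, each a list of 4 numbers: the shift along the tool's x, y, z in mm, then the turn about the tool's z in rad. In form: [[[x, y, z, roll], ...]]. A call has exactly 10 rows; each row shifts and turns the commanded pose from where the row before left it, along the tool's axes as they then stand; what a row does not reach is not made up. A row lasts 1/12 s, in which the tool goes at most 41.7 mm and 7.16 degrees, less where a joint would pass 70% of its speed; a pose out of reach is approached as far as the arm can. A call is refused whole if a number of a shift passes 41.7 or a number of a turn 0.125, either way. A call with a gripper value outside its range is refused whole. "claw" is the gripper's target within -1 to 1 (shut at 1, half-way at 0, fully open at -1), set as the call begins (left out, the last holds). The fingers move at their own pace and stop on an object; "grip_force" is the grip in N (left out, the last holds). Time passes only in rows, so rows that do not move let the fingers close, or fill a call up. It gives the time, the measured TCP pose, the force, the opening and the grip force at its end, in the units of the state.
- telemetry.get_state(): the state, without advancing time (a new reading comes with each control period).
- eyes.grab_frame(name): name is "scene" or "side" or "wrist"; returns the picture (384x512x3 uint8, red, green, blue); there is no depth.
- eyes.calibration(name): a dict with "mtx" (3x3 intrinsics, pixels), "rvec" (rotation vector, rad) and "tvec" (3), from world to camera coordinates, as OpenCV has them. Camera axes: x right, y down, z forward; pixel columns grow to the right and rows downward; lengths in m; the calibration is good to about 2 mm. A picture is of the moment at which its call begins: read the wrist's pose just before it. calibration takes no time and is no camera call; for the wrist camera it gives the pose at the moment of the call.
- ticket.job_done(): hands the job in; it is judged then, once.
Trained networks look in the newest picture that a camera, given by its name, has taken for a name from the list of things; names that differ only in an ending like _2 or _b are one class to them, and where a whole thing is asked for, a point or a joint stands for the part that bears it (a point fixed in the world has none). Each returns a list of dicts, best first, with "conf" (0 to 1); they miss things now and then, are a little off and sometimes report something else, mostly with a low value. They report only what shows in the picture. A call takes as long as a camera call.
- recognise(camera, name): "position" ([x, y, z] in m, in world coordinates, good to about 4 mm: the middle of the surface that is visible of it).
- trace(camera, name): "mask" (384x512 bool, what is visible of it).
The state is a dict: "t": time; "q": joint angles; "qd": joint speeds; "joint_efforts": joint torques, N m; "eef_pos": TCP position; "ee_rot": TCP orientation; "force": force on the tool from outside, world axes, zero at the start; "moment": the same for the moment, N m; "width": finger opening in m; "gripper_force": force on a finger pad.
Only numpy, scipy, OpenCV 4.12 (cv2) and the standard library are available. Lean on these libraries where they do the work, as an engineer would, in place of code of your own. Each camera call takes 0.05 s, during which the arm holds its last target. There are 200 camera calls.

TASK

At the cap feeder on the bench, first count the next cap: swing the sprung counting lever round to its stop, then let it go so that it springs all the way back. Then grip the upright pull plate of the feed slide and pull the slide out, against its spring, until the slide's pointer is level with the mark rider, without overpulling it, so that the cap lies presented in the slide's pocket. Finish while still holding the slide there; do not let it go, and leave the other things on the bench where they are.

Things in the scene. Friction and masses are not known exactly. Their poses are not given: they have to be found in the camera images.
- feeder: cap feeder fixed to the bench, grey base plate 220x130x10 mm; origin on the underside, below the rod magazine (40 mm wide, top 109 mm high). Axes: z up; slide pulls out along -x (roughly the robot's right); mark bar on the +y side (roughly towards the robot); counting lever on the -y side, on a metal housing (56x64 mm, top 46 mm high) centred 81 mm along +x. Place and heading vary
- tally_lever (a joint): angle of the sprung counting lever, rad: 0 at rest, 1.1 at its stop. It turns about the vertical axis at point lever_pivot, clockwise seen from above as the value grows. Spring: about 2 N at the knob at rest, 6 N at the stop; let go, it swings back to 0 in about a second
- lever_knob (a point): middle of the lever's upright black knob, a cylinder 16 mm across, 60 to 92 mm above the bench (this point at 80 mm), 70 mm out from the pivot. From the feeder's origin it is 121 mm along +x, 57 mm along -y at rest, and 48 mm along +x, 62 mm along -y at the stop. The lever's round arm lies below it, top 60 mm above the bench
- lever_pivot (a point): point on the lever's vertical turning axis, 80 mm above the bench, level with point lever_knob; 81 mm along feeder +x from the feeder's origin, so that slide_handle, magazine and this point lie on one line, the feeder's x
- feed_slide (a joint): how far the feed slide is pulled out, m: 0 fully in (at rest), at most 0.095. Its spring pulls it in with about 4.5 N at 0, rising by 1.1 N per 10 mm
- slide_handle (a point): grip point on the pull plate at the slide's -x end: upright black plate, 14 mm thick along feeder x, 40 mm wide along y, top 88 mm above the bench; this point is in its middle, 66 mm high, 143 mm along -x from the feeder's origin with the slide in. The slide's top at the plate is 38 mm high; nothing else within 100 mm of it is over 52 mm high
- slide_pointer (a point): top of the slide's pointer, a dark blade 3 mm thick that stands up on the feeder's +y side and moves with the slide; 50 mm above the bench
- mark (a point): top of the dark blade, 3 mm thick, 50 mm high, on the mark rider, a small metal block clamped on the mark bar. It stays put, 45 to 70 mm along feeder -x of the pointer's rest place, differently each time. Axes as the feeder's: the slide is at the mark when pointer and mark have the same place along feeder x
- slide_pocket (a point): middle of the floor of the slide's round pocket, 25 mm across and 9 mm deep, that carries one cap; 143 mm along +x from the pull plate, under the magazine while the slide is in
- feed_cap: the loose round cap in the pocket, 22 mm across, 8 mm high; origin in the middle of its underside. It rides along in the pocket
- brush: small flat paint brush with wooden handle, 32x168x12 mm, lying at the front right edge of the bench; a bystander, to be left alone
- hex_key: black L-shaped hex key, 31x83x5 mm, lying flat near where the pulled slide comes out; a bystander, to be left alone
- measuring_cup: open grey-white cup, 54 mm wide, 70 mm high, standing at the right edge; a bystander, to be left alone
- pliers: pliers, 45x162x14 mm, lying at the right back; a bystander, to be left alone
- spinner_body: flat three-ring plastic spinner body, 45x49x6 mm, lying behind the pulling end of the feeder; a bystander, to be left alone
- tweezers: slim steel tweezers, 12x125x9 mm, lying at the left of the feeder; a bystander, to be left alone
- tape_roll: roll of wide tape lying flat, 109 mm across, 48 mm high, at the left back; a bystander, to be left alone

How it is judged:
By the outcome, as a careful person would: the job done as asked, in the order asked, and still so for the second after the job is handed in, while the arm keeps its last pose, push and grip.
It also fails if it takes over 51 s, if anything falls off the work surface, if the arm or the gripper's body presses on something with over 40 N, if the wrist force passes 120 N, or if a joint passes its speed limit or range.

## Working session

There is one attempt and no reset: what is moved stays moved. The work goes in short steps, Python scripts to look and compute and a tool call to move; the robot and the scene stay as the last step left them, time stands still between calls to the robot, and variables do not carry over. Pictures are saved under pics/ and viewed, at most 10 in all, crops included, and the job is handed in when it is done.

Besides the shell and the picture viewer there is one more tool, called after "Emit:" by a JSON object that holds its "op" and its "data", one argument or row to a line. servo_tool: Moves the arm, as the interface text tells. Its arguments: {"type":"object","properties":{"series":{"type":"array"},"claw":{"type":"number"},"grip_force":{"type":"number"}},"required":["series"]}

```bash
mkdir -p pics
cat > h.py <<'E'
import numpy as np, cv2
from station import telemetry, eyes, ticket, recognise, trace
def proj(cam,P):
    c=eyes.calibration(cam); return cv2.projectPoints(np.array(P,float).reshape(-1,3),np.array(c['rvec'],float),np.array(c['tvec'],float),np.array(c['mtx'],float),None)[0].reshape(-1,2)
def ray(cam,uv,z):
    c=eyes.calibration(cam);R=cv2.Rodrigues(np.array(c['rvec'],float))[0];t=np.array(c['tvec'],float).ravel()
    d=R.T@np.linalg.inv(np.array(c['mtx']))@np.array([uv[0],uv[1],1.]);o=-R.T@t
    return o+d*(z-o[2])/d[2]
def save(cam,n):
    im=eyes.grab_frame(cam); cv2.imwrite('pics/'+n+'.png',im[:,:,::-1]); return im
E
python3 - <<'E'
from h import *
s=telemetry.get_state(); print(s['t'],s['eef_pos'],s['ee_rot'])
a=save('scene','s1');b=save('side','d1')
cv2.imwrite('pics/both.png',np.vstack([a,b])[:,:,::-1][:, :]) 
for cam in ('scene','side'):
  for n in ('lever_knob','lever_pivot','slide_handle','slide_pointer','mark','feeder','hex_key','spinner_body'):
    print(cam,n,[(np.round(r['position'],3).tolist(),round(r['conf'],2)) for r in recognise(cam,n)[:2]])
E
```

```text
0.0 [ 0.25881379 -0.62287745  0.22559972] [ 3.13992866e+00 -1.08488891e-04 -2.74786531e+00]
scene lever_knob [([0.518, 0.141, 0.061], 0.54)]
scene lever_pivot [([0.471, 0.055, 0.036], 0.81), ([0.433, -0.007, 0.034], 0.17)]
scene slide_handle [([0.481, -0.075, 0.033], 0.93)]
scene slide_pointer [([0.481, -0.081, 0.036], 0.62)]
scene mark [([0.485, -0.079, 0.037], 0.73), ([0.431, -0.007, 0.034], 0.56)]
scene feeder [([0.472, 0.06, 0.038], 0.81)]
scene hex_key [([0.525, -0.25, 0.005], 0.47)]
scene spinner_body [([0.588, -0.137, 0.008], 0.6)]
side lever_knob [([0.518, 0.15, 0.058], 0.53), ([0.475, 0.063, 0.037], 0.34)]
side lever_pivot [([0.474, 0.064, 0.038], 0.63)]
side slide_handle [([0.479, -0.091, 0.038], 0.87)]
side slide_pointer [([0.484, -0.092, 0.033], 0.95)]
side mark [([0.427, -0.013, 0.031], 0.43)]
side feeder [([0.473, 0.059, 0.035], 0.64), ([0.542, -0.283, 0.006], 0.23)]
side hex_key [([0.427, -0.014, 0.029], 0.73), ([0.483, -0.09, 0.034], 0.33)]
side spinner_body [([0.425, -0.01, 0.029], 0.44)]
```

View pics/s1.png

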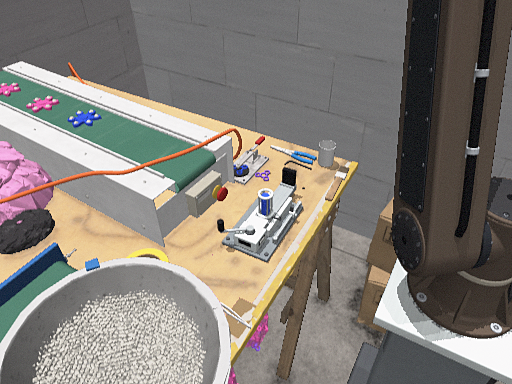

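View pics/d1.png

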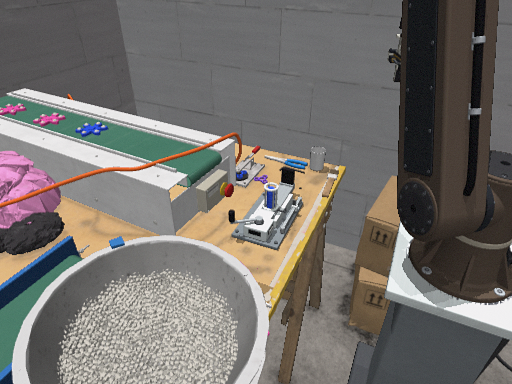

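Both views show the feeder from behind-left: black knob at scene (221,226) / side (232,216), and black pull plate at (289,176) / (288,176). The blue magazine stands between them.

Run:
```python
from h import *
for cam in ('scene','side'):
  eyes.grab_frame(cam)
  for n,z in (('lever_knob',.078),('slide_handle',.066)):
    for r in trace(cam,n)[:2]:
      m=r['mask'];v,u=np.nonzero(m); print(cam,n,round(r['conf'],2),m.sum(),u.min(),u.max(),v.min(),v.max())
for cam,k,p in (('scene',(221,226),(289,176)),('side',(232,216),(288,176))):
  K=ray(cam,k,.076);P=ray(cam,p,.066);print(cam,K.round(3),P.round(3),np.linalg.norm((K-P)[:2]))
w=save('wrist','w1')
```

```text
scene lever_knob 0.48 219 217 253 219 233
scene slide_handle 0.94 629 268 296 167 222
scene slide_handle 0.7 349 325 349 165 200
side lever_knob 0.53 233 229 262 209 223
side slide_handle 0.9 530 271 294 167 219
scene [0.537 0.159 0.076] [ 0.488 -0.105  0.066] 0.26894755971531986
side [0.54  0.156 0.076] [ 0.488 -0.102  0.066] 0.2639257314801321
```

View pics/w1.png

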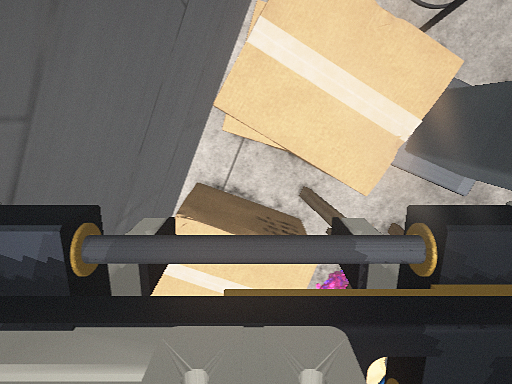

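Emit:
{"op": "servo_tool", "data": {
  "series": [
    [[0,0,0,0.123],[0,0,0,0.123],[0,0,0,0.124],[-15,38,0,0],[-15,38,0,0],[-15,38,0,0],[-15,38,0,0],[-15,38,0,0],[-15,38,0,0],[-15,38,0,0]]
  ],
  "claw": -1,
  "grip_force": 15
}}

```text
t: 2.08
eef_pos: [0.3578, -0.3532, 0.2268]
ee_rot: [-3.141, 0.001, -3.118]
force: [1.1, 0.4, 0.1]
width: 0.0877
gripper_force: 0.0
```

Emit:
{"op": "servo_tool", "data": {
  "series": [
    [[-15,38,0,0],[-15,38,0,0],[-15,38,0,0],[-15,38,0,0],[-15,38,0,0],[-15,38,0,0],[-15,38,0,0],[0,0,0,0],[0,0,0,0],[0,0,0,0]]
  ]
}}

```text
t: 2.92
eef_pos: [0.4561, -0.0862, 0.2266]
ee_rot: [-3.142, -0.0, -3.116]
force: [-1.1, 0.2, -0.3]
width: 0.0873
gripper_force: 0.0
```

Run:
```python
from h import *
s=telemetry.get_state(); print(s['t'],s['eef_pos'],s['ee_rot'],s['q'],s['force'])
w=save('wrist','w2')
c=eyes.calibration('wrist');R=cv2.Rodrigues(np.array(c['rvec'],float))[0];print((-R.T@np.ravel(c['tvec'])).round(3),R[2].round(2))
for n in ('lever_knob','slide_handle','slide_pointer','mark','lever_pivot','feeder'):
    print(n,[(np.round(r['position'],3).tolist(),round(r['conf'],2)) for r in recognise('wrist',n)[:2]])
print(proj('wrist',[[.539,.158,.08],[.488,-.104,.066],[.485,.038,.109]]).round())
```

```text
2.9167 [ 0.45614547 -0.08624981  0.22657281] [-3.14153587e+00 -1.46961063e-04 -3.11645583e+00] [ 2.39064247e-01  4.28223238e-03 -4.31715738e-01  2.67995061e-05
 -1.13495402e+00 -1.78473506e+00] [-1.13413015  0.19875067 -0.28693536]
[ 0.391 -0.089  0.384] [ 0.24  0.01 -0.97]
lever_knob [([0.484, -0.05, 0.036], 0.64), ([0.479, 0.113, 0.06], 0.54)]
slide_handle [([0.488, -0.048, 0.032], 0.7)]
slide_pointer [([0.479, -0.048, 0.032], 0.89)]
mark [([0.428, -0.016, 0.03], 0.52)]
lever_pivot [([0.468, 0.014, 0.038], 0.97), ([0.453, -0.311, 0.043], 0.59)]
feeder [([0.47, 0.016, 0.035], 0.56)]
[[472. 257.]
 [238. 204.]
 [381. 217.]]
```

View pics/w2.png

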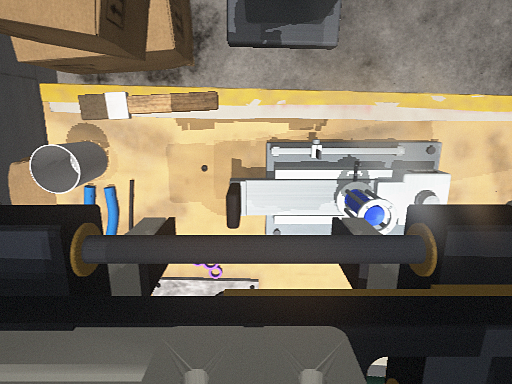

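The wrist view shows pull plate at (236,203), magazine at (370,210), mark rider at about (316,148), and pointer somewhere near (355,172). I'll enlarge to measure it.

Run:
```python
from h import *
im=cv2.imread('pics/w2.png'); cv2.imwrite('pics/w2c.png',cv2.resize(im[130:240,220:450],None,fx=3.45,fy=3.45,interpolation=cv2.INTER_CUBIC))
for uv,z in (((267,142),.01),((440,142),.01),((232,180),.088),((238,227),.066)): print(ray('wrist',uv,z).round(4))
```

```text
[ 0.4235 -0.0709  0.01  ]
[0.4185 0.1439 0.01  ]
[ 0.4557 -0.1088  0.088 ]
[ 0.5148 -0.1032  0.066 ]
```

View pics/w2c.png

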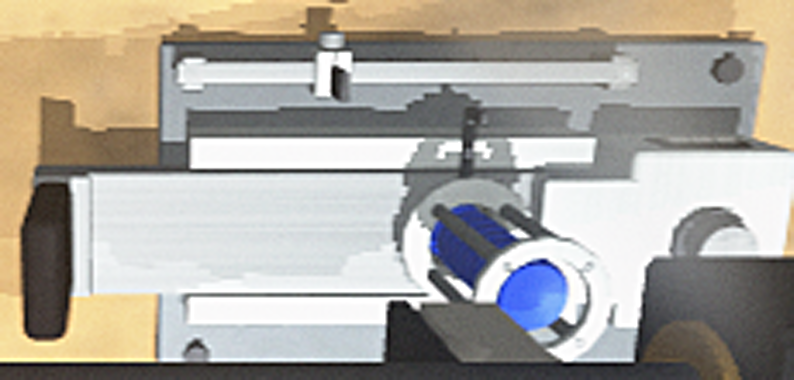

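Emit:
{"op": "servo_tool", "data": {
  "series": [
    [[-11,30,0,0],[-11,30,0,0],[-11,30,0,0],[-11,30,0,0],[-11,30,0,0],[-11,31,0,0],[-11,31,0,0],[-11,31,0,0],[0,0,20,0],[0,0,20,0]]
  ]
}}

```text
t: 4.1
eef_pos: [0.5396, 0.1602, 0.1865]
ee_rot: [3.141, 0.002, -3.116]
force: [-0.3, -0.6, -0.8]
width: 0.0878
gripper_force: 0.0
```

Run:
```python
from h import *
s=telemetry.get_state(); print(s['t'],s['eef_pos'],s['ee_rot'])
a=save('scene','s2');b=save('side','d2')
cv2.imwrite('pics/c2.png',np.hstack([cv2.resize(i[130:270,150:320],None,fx=2.35,fy=2.35,interpolation=cv2.INTER_CUBIC) for i in (a,b)])[:,:,::-1])
print(proj('scene',[.539,.159,.08]),proj('side',[.539,.159,.08]))
```

```text
4.1 [0.53964469 0.16024334 0.18652125] [ 3.14056261e+00  1.81418087e-03 -3.11643417e+00]
[[220.27149065 224.6299975 ]] [[231.85571921 215.39524828]]
```

View pics/c2.png

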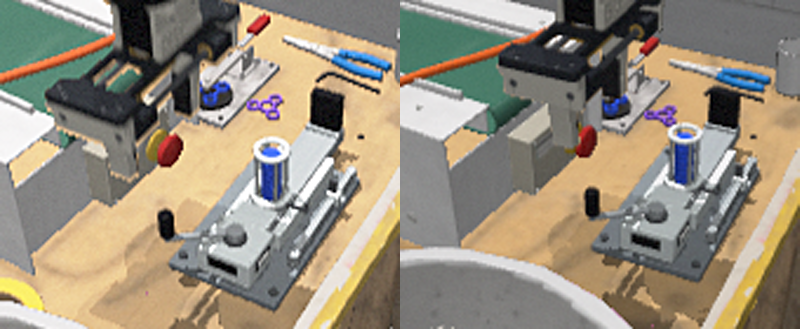

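Knob at scene (220,225) and side (232,216) matches the estimate; the gripper hangs above it. Checking clearance to the red button/box.

Run:
```python
from h import *
for uv,z in (((163,245),0),((193,216),0),((218,194),.06),((218,194),.1),((218,194),.15)): print(uv,z,ray('scene',uv,z).round(3))
print(ray('side',(227,190),.06).round(3),ray('side',(227,190),.1).round(3),ray('side',(227,190),.15).round(3))
```

```text
(163, 245) 0 [0.674 0.228 0.   ]
(193, 216) 0 [0.672 0.106 0.   ]
(218, 194) 0.06 [0.621 0.051 0.06 ]
(218, 194) 0.1 [0.593 0.088 0.1  ]
(218, 194) 0.15 [0.557 0.134 0.15 ]
[0.621 0.037 0.06 ] [0.59 0.09 0.1 ] [0.552 0.155 0.15 ]
```

Run:
```python
from h import *
pts=[];P=[]
for cam,f,w in (('scene','s1',(180,240,170,215)),('side','d1',(190,250,170,210))):
  im=cv2.imread(f'pics/{f}.png').astype(int); b,g,r=im[...,0],im[...,1],im[...,2]
  m=(r>110)&(g<70)&(b<70); u0,u1,v0,v1=w; s=np.zeros_like(m); s[v0:v1,u0:u1]=m[v0:v1,u0:u1]
  v,u=np.nonzero(s); print(cam,len(u),u.min(),u.max(),v.min(),v.max())
  pts.append([(u.mean(),v.mean()),(u.mean(),v.min()),(u.max(),v.mean())])
  c=eyes.calibration(cam); P.append(np.array(c['mtx'])@np.c_[cv2.Rodrigues(np.array(c['rvec'],float))[0],np.ravel(c['tvec'])])
X=cv2.triangulatePoints(P[0],P[1],np.array(pts[0]).T,np.array(pts[1]).T); print((X[:3]/X[3]).T.round(3))
```

```text
scene 51 217 225 187 198
side 38 224 231 184 194
[[0.599 0.07  0.091]
 [0.607 0.056 0.095]
 [0.593 0.059 0.086]]
```

Emit:
{"op": "servo_tool", "data": {
  "series": [
    [[0,0,20,0],[0,0,20,0],[0,0,20,0],[0,0,20,0],[0,0,15,0],[0,0,10,0],[0,0,8,0],[0,0,5,0],[0,0,0,0],[0,0,0,0]]
  ]
}}

```text
t: 5.03
eef_pos: [0.5389, 0.1586, 0.0692]
ee_rot: [3.141, 0.001, -3.118]
force: [-0.0, -0.3, -0.4]
width: 0.0879
gripper_force: 0.0
```

Emit:
{"op": "servo_tool", "data": {
  "series": [
    [[0,0,0,0],[0,0,0,0],[0,0,0,0],[0,0,0,0],[0,0,0,0],[0,0,0,0],[0,0,0,0],[0,0,0,0],[0,0,0,0],[0,0,0,0]]
  ],
  "claw": 1,
  "grip_force": 6
}}

```text
t: 5.87
eef_pos: [0.5384, 0.1585, 0.0685]
ee_rot: [-3.142, -0.0, -3.118]
force: [-0.4, 0.8, 0.3]
width: 0.0265
gripper_force: 0.0
```

Emit:
{"op": "servo_tool", "data": {
  "series": [
    [[0,0,0,0],[0,0,0,0],[0,0,0,0],[0,0,0,0],[0,0,0,0],[0,0,0,0],[0,0,0,0],[0,0,0,0],[0,0,0,0],[0,0,0,0]]
  ]
}}

```text
t: 6.7
eef_pos: [0.5384, 0.1585, 0.0685]
ee_rot: [-3.141, -0.0, -3.118]
force: [0.4, -1.7, -0.0]
width: 0.0159
gripper_force: 6.0
```

Gripping the 16 mm knob. Drive along the arc.

Emit:
{"op": "servo_tool", "data": {
  "series": [
    [[-4,-6.5,0,0],[-3.4,-7,0,0],[-2.5,-7.3,0,0],[-1.8,-7.4,0,0],[-0.9,-7.7,0,0],[0,-7.7,0,0],[0.8,-7.6,0,0],[1.6,-7.5,0,0],[0,0,0,0],[0,0,0,0]]
  ]
}}

```text
t: 7.53
eef_pos: [0.5527, 0.1008, 0.0695]
ee_rot: [3.139, 0.005, -3.118]
force: [4.9, 3.5, -2.3]
width: 0.016
gripper_force: 6.0
```

Emit:
{"op": "servo_tool", "data": {
  "series": [
    [[1.2,-3.7,0,0],[1.3,-3.6,0,0],[1.5,-3.5,0,0],[1.6,-3.5,0,0],[0,0,0,0],[0,0,0,0],[0,0,0,0],[0,0,0,0],[0,0,0,0],[0,0,0,0]]
  ]
}}

```text
t: 8.37
eef_pos: [0.5474, 0.0868, 0.0695]
ee_rot: [3.139, 0.005, -3.117]
force: [5.0, 4.2, 0.3]
width: 0.0157
gripper_force: 6.0
```

Run:
```python
from h import *
s=telemetry.get_state();p=s['eef_pos'];print(s['t'],p,s['force'],s['width'])
d=np.array(p[:2])-[.4823,.1172];th=1.594;f=np.array([[np.cos(th),np.sin(th)],[-np.sin(th),np.cos(th)]])@d
print(f,np.hypot(*f),-.959-np.arctan2(f[1],f[0]))
```

```text
8.3667 [0.54743195 0.08681086 0.06953502] [4.9535674  4.22722202 0.31066471] 0.0157430193997365
[-0.03189213 -0.06440934] 0.0718725977654317 1.071554452038674
```

Emit:
{"op": "servo_tool", "data": {
  "series": [
    [[0.5,-1,0,0],[0.5,-1,0,0],[0.5,-1,0,0],[0,0,0,0],[0,0,0,0],[0,0,0,0],[0,0,0,0],[0,0,0,0],[0,0,0,0],[0,0,0,0]]
  ]
}}

```text
t: 9.2
eef_pos: [0.5469, 0.0852, 0.0696]
ee_rot: [3.138, 0.007, -3.117]
force: [4.6, 10.1, -2.6]
width: 0.0154
gripper_force: 6.0
```

Emit:
{"op": "servo_tool", "data": {
  "series": [
    [[0.5,-1,0,0],[0.5,-1,0,0],[0.4,-1,0,0],[0,0,0,0],[0,0,0,0],[0,0,0,0],[0,0,0,0],[0,0,0,0],[0,0,0,0],[0,0,0,0]]
  ]
}}

```text
t: 10.03
eef_pos: [0.5465, 0.0829, 0.0698]
ee_rot: [3.137, 0.009, -3.117]
force: [7.6, 11.8, -4.9]
width: 0.0201
gripper_force: 6.0
```

Emit:
{"op": "servo_tool", "data": {
  "series": [
    [[0,0,0,0],[0,0,0,0],[0,0,0,0],[0,0,0,0],[0,0,0,0],[0,0,0,0],[0,0,0,0],[0,0,-10,0],[0,0,-20,0],[0,0,-25,0]]
  ],
  "claw": -1
}}

```text
t: 10.87
eef_pos: [0.5406, 0.0786, 0.1228]
ee_rot: [-3.14, -0.004, -3.118]
force: [0.3, 0.3, 0.9]
width: 0.0811
gripper_force: 0.0
```

Emit:
{"op": "servo_tool", "data": {
  "series": [
    [[0,0,-25,0],[0,0,-20,0],[0,0,0,0],[0,0,0,0],[0,0,0,0],[0,0,0,0],[0,0,0,0],[0,0,0,0],[0,0,0,0],[0,0,0,0]]
  ]
}}

```text
t: 11.7
eef_pos: [0.5419, 0.0795, 0.1682]
ee_rot: [-3.141, -0.001, -3.118]
force: [-0.0, 0.1, 0.5]
width: 0.0877
gripper_force: 0.0
```

Run:
```python
from h import *
s=telemetry.get_state(); print(s['t'],s['eef_pos'],s['force'])
a=save('scene','s3');b=save('side','d3')
cv2.imwrite('pics/c3.png',np.hstack([cv2.resize(i[130:270,150:320],None,fx=2.35,fy=2.35,interpolation=cv2.INTER_CUBIC) for i in (a,b)])[:,:,::-1])
```

```text
11.7 [0.54189342 0.07952472 0.16817725] [-0.01137714  0.11624723  0.51089466]
```

View pics/c3.png

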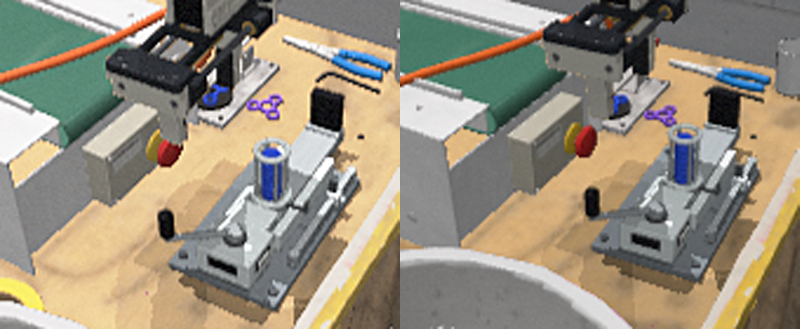

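The lever is back at rest (knob at (220,225) in scene as before). Now to the plate.

Emit:
{"op": "servo_tool", "data": {
  "series": [
    [[10,-30.5,0,0],[10,-30.5,0,0],[10,-30.5,0,0],[10,-30.5,0,0],[9.5,-30.5,0,0],[9.3,-30.5,0,0],[0,0,10,0],[0,0,15,0],[0,0,15,0],[0,0,0,0]]
  ]
}}

```text
t: 12.63
eef_pos: [0.4858, -0.1049, 0.1261]
ee_rot: [3.141, -0.004, -3.119]
force: [-0.4, 0.6, -0.5]
width: 0.0874
gripper_force: 0.0
```

Run:
```python
from h import *
s=telemetry.get_state(); print(s['t'],s['eef_pos'],s['ee_rot'])
a=save('scene','s4')
for n in ('slide_handle',):
  print([(np.round(r['position'],3).tolist(),round(r['conf'],2)) for r in recognise('scene',n)[:2]])
w=save('wrist','w4')
cv2.imwrite('pics/w4c.png',cv2.resize(w[100:250,200:470],None,fx=2.9,fy=2.9,interpolation=cv2.INTER_CUBIC)[:,:,::-1])
```

```text
12.6333 [ 0.48577663 -0.1049497   0.12608486] [ 3.14141004 -0.00402817 -3.11908056]
[([0.481, -0.078, 0.037], 0.97), ([0.472, 0.057, 0.037], 0.2)]
```

View pics/w4c.png

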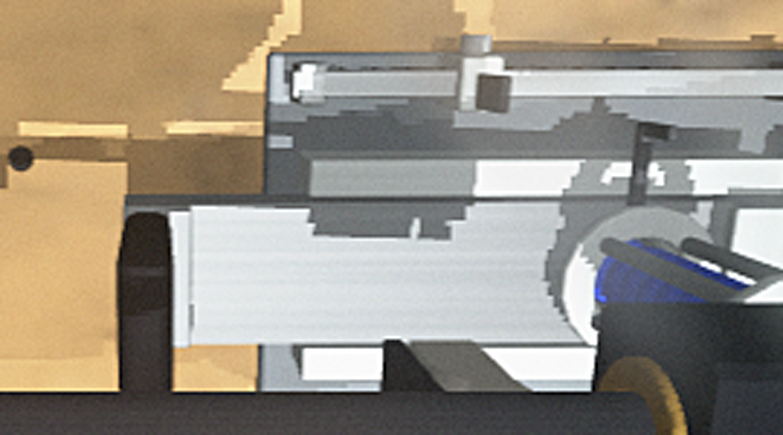

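Close view: plate at crop (147,300), mark blade at crop (493,92), pointer blade at crop (655,132); both lean right through parallax, so I'll use the right (top) edges.

```bash
cat >> h.py <<'E'
th=1.594; F=np.array([[np.cos(th),np.sin(th)],[-np.sin(th),np.cos(th)]])
E
python3 - <<'E'
from h import *
m=ray('wrist',(374.8,131),.05);p=ray('wrist',(431.4,144.8),.05)
print(m,p,F@(m-p)[:2])
a=ray('wrist',(200+122/2.9,100+215/2.9),.088);b=ray('wrist',(200+170/2.9,100+215/2.9),.088);print(a,b)
print(telemetry.get_state()['eef_pos'])
E
```

```text
[ 0.43295899 -0.01142163  0.05      ] [0.44246676 0.03441758 0.05      ] [-0.04560627  0.01056875]
[ 0.46223179 -0.1128512   0.088     ] [ 0.46194774 -0.10166152  0.088     ]
[ 0.48803295 -0.10461513  0.12909763]
```

Emit:
{"op": "servo_tool", "data": {
  "series": [
    [[0,0,15,0],[0,0,15,0],[0,0,13,0],[0,0,10,0],[0,0,9,0],[0,0,6,0],[0,0,4,0],[0,0,0,0],[0,0,0,0],[0,0,0,0]]
  ]
}}

```text
t: 13.62
eef_pos: [0.488, -0.1047, 0.0571]
ee_rot: [-3.142, 0.001, -3.118]
force: [0.6, -0.2, 1.0]
width: 0.0876
gripper_force: 0.0
```

Emit:
{"op": "servo_tool", "data": {
  "series": [
    [[0,0,0,0],[0,0,0,0],[0,0,0,0],[0,0,0,0],[0,0,0,0],[0,0,0,0],[0,0,0,0],[0,0,0,0],[0,0,0,0],[0,0,0,0]]
  ],
  "claw": 1,
  "grip_force": 40
}}

```text
t: 14.45
eef_pos: [0.4876, -0.1047, 0.0565]
ee_rot: [-3.142, -0.0, -3.118]
force: [0.1, 0.5, 0.5]
width: 0.0265
gripper_force: 0.0
```

Emit:
{"op": "servo_tool", "data": {
  "series": [
    [[0,0,0,0],[0,0,0,0],[0,0,0,0],[0,0,0,0],[0,0,0,0],[0,0,0,0],[0,0,0,0],[0,0,0,0],[0,0,0,0],[0,0,0,0]]
  ]
}}

```text
t: 15.28
eef_pos: [0.4876, -0.1071, 0.0566]
ee_rot: [-3.139, -0.001, -3.117]
force: [4.0, -18.2, -5.0]
width: 0.0141
gripper_force: 40.0
```

Emit:
{"op": "servo_tool", "data": {
  "series": [
    [[0,-4,0,0],[0,-5,0,0],[0,-5,0,0],[0,-5,0,0],[0,-5,0,0],[0,-5,0,0],[0,-4,0,0],[0,-4,0,0],[0,0,0,0],[0,0,0,0]]
  ]
}}

```text
t: 16.12
eef_pos: [0.4885, -0.1409, 0.0565]
ee_rot: [3.14, 0.0, -3.118]
force: [-0.7, 8.2, 1.8]
width: 0.0136
gripper_force: 40.0
```

Emit:
{"op": "servo_tool", "data": {
  "series": [
    [[0,0,0,0],[0,0,0,0],[0,0,0,0],[0,0,0,0],[0,0,0,0],[0,0,0,0],[0,0,0,0],[0,0,0,0],[0,0,0,0],[0,0,0,0]]
  ]
}}

```text
t: 16.95
eef_pos: [0.4885, -0.1407, 0.0565]
ee_rot: [3.14, 0.0, -3.117]
force: [-1.1, 8.6, 2.4]
width: 0.014
gripper_force: 40.0
```

Run:
```python
from h import *
s=telemetry.get_state(); print(s['t'],s['eef_pos'],s['force'],s['width'])
w=save('wrist','w5')
cv2.imwrite('pics/w5c.png',cv2.resize(w[60:200,330:500],None,fx=4,fy=4,interpolation=cv2.INTER_CUBIC)[:,:,::-1])
```

```text
16.95 [ 0.48851952 -0.14069151  0.05651376] [-1.12660041  8.62689606  2.4270957 ] 0.014044122140622914
```

View pics/w5c.png

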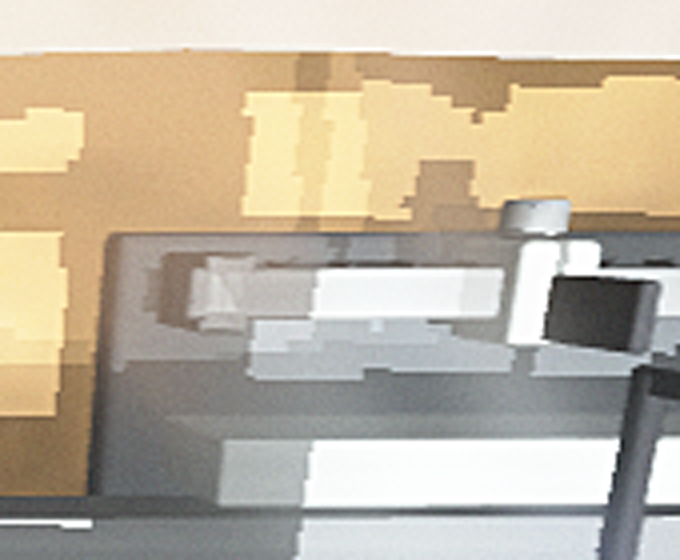

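The mark blade (dark face) is at crop (550–660, 280–350), its top edge on the right; the pointer stalk is at (625,450), with its blade running off the crop. Reading grey levels there.

Run:
```python
from h import *
g=cv2.cvtColor(cv2.imread('pics/w5.png'),cv2.COLOR_BGR2GRAY)
print('v  ',*range(464,512,2))
for v in range(124,190,3): print(v,*g[v,464:512:2])
for uv in ((494.5,135),): 
  m=ray('wrist',uv,.05); print(m)
g=cv2.cvtColor(cv2.imread('pics/w4.png'),cv2.COLOR_BGR2GRAY)
print('w4');print('v  ',*range(360,380),' ',*range(416,440))
for v in range(120,160,3): print(v,*g[v,360:380],'|',*g[v,416:440])
```

```text
v   464 466 468 470 472 474 476 478 480 482 484 486 488 490 492 494 496 498 500 502 504 506 508 510
124 252 252 255 201 239 254 253 255 124 103 107 117 118 114 120 127 109 108 112 118 109 106 106 102
127 252 253 255 221 255 255 255 255 209 218 217 215 216 214 216 216 216 215 212 213 212 216 220 219
130 253 255 45 64 63 58 56 56 42 43 32 34 29 39 66 152 234 231 225 231 230 231 229 229
133 253 255 70 79 69 70 66 58 57 58 52 57 46 95 123 131 238 231 231 229 229 229 231 232
136 254 219 80 79 74 67 65 61 60 60 57 51 51 120 115 196 235 233 233 233 237 234 234 234
139 255 104 94 80 81 71 68 69 65 56 59 49 67 121 107 151 160 153 156 155 155 158 154 147
142 255 76 86 87 82 74 66 63 57 52 58 53 87 130 110 184 176 171 176 176 177 177 184 194
145 255 253 132 71 72 63 69 61 59 59 55 54 115 121 129 179 175 182 188 191 194 194 92 102
148 194 188 184 182 180 180 181 188 189 193 197 153 117 130 167 90 131 170 104 101 102 99 106 99
151 190 186 182 189 186 183 183 182 179 182 181 184 182 58 87 116 115 110 100 106 106 103 107 100
154 133 126 127 117 117 114 112 104 106 100 95 96 41 59 75 58 47 51 50 49 
[... 3019 characters left out ...]
150 116 116 119 115 118 121 123 121 124 117 119 120 120 121 121 121 123 122 117 122 | 105 114 97 66 76 75 76 77 83 93 105 107 101 102 96 92 100 98 99 96 100 100 104 104
153 127 121 126 127 129 128 132 131 129 127 130 130 128 130 133 131 128 128 127 122 | 122 119 94 74 76 81 82 79 93 119 116 115 114 113 116 110 109 116 117 112 115 112 107 111
156 177 174 172 167 224 255 254 252 251 252 251 251 252 251 250 250 251 252 251 250 | 255 236 74 75 81 87 76 110 206 247 221 164 167 165 164 166 170 163 171 163 231 255 255 254
159 166 166 166 158 217 252 245 244 245 243 243 241 243 242 243 243 243 244 242 243 | 250 209 57 87 116 118 100 183 254 252 252 255 255 191 160 167 161 162 157 159 158 161 233 251
```

Run:
```python
from h import *
s=telemetry.get_state();print(s['eef_pos'])
m=ray('wrist',(489.5,136),.05);m2=ray('wrist',(491.3,130),.05);p=ray('wrist',(509.5,157),.05)
print(F@m[:2],F@m2[:2],F@p[:2],F@(m-p)[:2])
```

```text
[ 0.48854638 -0.14069718  0.05652405]
[-0.02408271 -0.43110284] [-0.02373215 -0.42790872] [-0.01081692 -0.44250173] [-0.0132658   0.01139889]
```

Emit:
{"op": "servo_tool", "data": {
  "series": [
    [[0,-2,0,0],[0,-3,0,0],[0,-3,0,0],[0,-2,0,0],[0,-2,0,0],[0,0,0,0],[0,0,0,0],[0,0,0,0],[0,0,0,0],[0,0,0,0]]
  ]
}}

```text
t: 17.83
eef_pos: [0.4889, -0.1525, 0.0565]
ee_rot: [3.14, 0.0, -3.117]
force: [-1.2, 8.6, 1.4]
width: 0.0134
gripper_force: 40.0
```

Run:
```python
from h import *
s=telemetry.get_state(); print(s['t'],s['eef_pos'],s['force'],s['width'])
w=save('wrist','w6'); a=save('scene','s6'); b=save('side','d6')
cv2.imwrite('pics/c6.png',np.hstack([cv2.resize(w[110:190,412:512],(400,320),interpolation=cv2.INTER_CUBIC),cv2.resize(a[160:240,240:340],(400,320),interpolation=cv2.INTER_CUBIC)])[:,:,::-1])
g=cv2.cvtColor(w,cv2.COLOR_RGB2GRAY)
print('v  ',*range(490,512))
for v in range(124,166,3): print(v,*g[v,490:512])
```

```text
17.8333 [ 0.48886673 -0.15251945  0.05654907] [-1.19734271  8.61581586  1.35204168] 0.013357723229909654
v   490 491 492 493 494 495 496 497 498 499 500 501 502 503 504 505 506 507 508 509 510 511
124 198 188 239 255 253 253 253 255 255 196 82 102 114 117 112 113 116 109 115 119 118 125
127 219 255 255 255 255 255 255 255 255 215 211 219 220 222 221 220 217 217 221 214 222 223
130 46 46 44 41 46 51 45 48 44 43 42 42 39 38 37 38 35 31 31 32 27 29
133 54 51 58 52 55 53 52 50 49 51 52 48 51 50 52 48 52 46 50 43 50 77
136 52 58 48 54 48 52 52 53 49 47 44 52 52 46 49 49 50 57 49 44 58 98
139 59 51 54 51 50 50 53 53 51 48 53 53 53 51 48 54 50 49 51 51 84 111
142 54 52 53 55 52 55 57 50 52 52 51 53 48 48 53 50 51 50 46 68 109 121
145 45 39 37 41 34 45 45 44 44 46 49 47 48 42 48 49 45 48 61 91 121 121
148 180 174 175 176 177 182 175 179 180 179 179 185 190 192 190 197 181 154 153 125 71 83
151 111 120 158 167 195 195 194 190 189 186 183 180 178 178 176 181 155 82 90 96 102 104
154 61 75 72 52 50 52 54 52 52 47 49 43 42 45 39 44 44 43 53 60 59 79
157 67 77 61 46 52 51 56 55 52 56 57 51 59 54 50 55 54 50 53 61 91 108
160 82 105 114 116 116 112 110 112 110 97 95 68 55 46 53 48 47 47 61 80 116 120
163 95 108 121 115 114 110 112 124 116 124 115 120 118 120 118 120 117 121 120 121 115 118
```

View pics/c6.png

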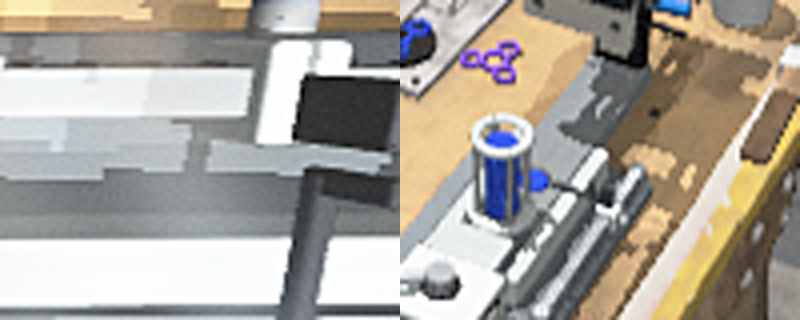

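The view shows the pointer blade just below the mark blade, nearly in line, and the blue cap out of the magazine in the slide pocket. Computing the remaining gap.

Run:
```python
from h import *
print(telemetry.get_state()['eef_pos'])
f=lambda u,v:(F@ray('wrist',(u,v),.05)[:2])
for uv in ((511,133),(510,139),(509.4,142),(508.5,145)): print('m',f(*uv))
for uv in ((510.8,154),(509.7,157),(508.8,160)): print('p',f(*uv))
```

```text
[ 0.48887214 -0.1525308   0.05653146]
m [-0.02456482 -0.42953199]
m [-0.02442772 -0.43274129]
m [-0.02441323 -0.43435771]
m [-0.02456275 -0.43598228]
p [-0.02226092 -0.44089856]
p [-0.02251711 -0.44255532]
p [-0.02266382 -0.44422001]
```

Emit:
{"op": "servo_tool", "data": {
  "series": [
    [[0,-1,0,0],[0,-0.8,0,0],[0,0,0,0],[0,0,0,0],[0,0,0,0],[0,0,0,0],[0,0,0,0],[0,0,0,0],[0,0,0,0],[0,0,0,0]]
  ]
}}

```text
t: 18.82
eef_pos: [0.4889, -0.1543, 0.0565]
ee_rot: [3.14, 0.0, -3.117]
force: [-0.8, 9.1, 2.1]
width: 0.0138
gripper_force: 40.0
```

Run:
```python
from h import *
s=telemetry.get_state(); print(s['t'],s['eef_pos'],s['force'],s['width'])
w=save('wrist','w7')
# left edges of the top-strip boundary and stalk
g=cv2.cvtColor(w,cv2.COLOR_RGB2GRAY)
print('v  ',*range(500,512))
for v in range(136,164,2): print(v,*g[v,500:512])
```

```text
18.8167 [ 0.48891768 -0.15430214  0.05651788] [-0.81997064  9.08599428  2.09104937] 0.013791541110516402
v   500 501 502 503 504 505 506 507 508 509 510 511
136 54 51 48 47 52 47 49 44 50 47 53 48
138 48 49 51 48 46 49 53 47 44 51 47 44
140 51 52 52 56 52 53 56 53 50 55 52 48
142 52 48 48 50 50 54 53 47 46 49 50 52
144 49 50 44 44 47 52 47 49 45 46 44 55
146 58 35 35 37 40 38 35 43 39 43 40 62
148 175 179 182 179 183 192 189 193 196 196 180 152
150 175 175 175 174 174 172 177 174 177 185 192 154
152 167 199 194 189 187 185 181 186 161 91 96 104
154 52 46 43 43 28 40 33 38 45 55 62 81
156 53 54 56 53 48 55 52 49 45 49 80 107
158 55 52 53 51 51 46 54 55 45 64 96 114
160 85 68 64 47 53 46 50 50 54 77 108 123
162 101 101 103 97 107 106 107 108 111 95 70 84
```

Run:
```python
from h import *
f=lambda u,v:(F@ray('wrist',(u,v),.05)[:2])
for uv in ((511.6,144),(511,146),(510,156),(509.5,158),(509.1,160)): print(f(*uv))
```

```text
[-0.02475018 -0.43544411]
[-0.02484762 -0.43652983]
[-0.0242358  -0.44200951]
[-0.02427807 -0.44311651]
[-0.02426512 -0.44422703]
```

Emit:
{"op": "servo_tool", "data": {
  "series": [
    [[0,-0.4,0,0],[0,0,0,0],[0,0,0,0],[0,0,0,0],[0,0,0,0],[0,0,0,0],[0,0,0,0],[0,0,0,0],[0,0,0,0],[0,0,0,0]]
  ]
}}

```text
t: 19.7
eef_pos: [0.4889, -0.1547, 0.0565]
ee_rot: [3.14, 0.0, -3.117]
force: [-0.1, 9.1, 2.3]
width: 0.0137
gripper_force: 40.0
```

```bash
python3 -c "
from h import *
s=telemetry.get_state();print(s['t'],s['eef_pos'],s['width'],s['gripper_force']);print(ticket.job_done())"
```

```text
19.7 [ 0.48891205 -0.15467112  0.0565137 ] 0.013703242483653214 40.018388628959656
the job is handed in; nothing more can be done
None
```

The job is handed in at 19.7 s: I swung the lever to its stop and it sprang back fully, then pulled the slide until its pointer was level with the mark (to about 0.5 mm by my own measurement). The gripper is still holding it there with the cap out in the pocket. No verdict was returned.

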